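# Move the fired glaze test cups to the sample rack in the same order

### The arm

A 6-joint arm with a two-finger parallel gripper is mounted at the origin on the work surface. World frame = base frame: x ahead of the robot, y to its left, z up, the work surface at z = 0. Lengths are in mm, angles in rad, forces in N, time in s.
With the tool pointing down it reaches from about 325 to 925 mm from the base axis. Payload 3.1 kg.
Tool frame: the origin (TCP) lies between the finger pads; the fingertips stand 19 mm ahead of it and the grasp point (between the pads) is the TCP; x points along the fingers, z is the direction in which the jaws open and shut, and the axes are right-handed (so a half turn about x gives the same grasp; the last joint's range is limited). The gripper opens to 85 mm and grips with 20 to 120 N. Pads are 22 mm wide; open, the fingers measure 114 mm over their backs; the gripper's body (76 mm by 85 mm) begins 54 mm behind the grasp point. The pads swing forward as they close: fully open they stand 13 mm farther back than shut.
Start: joints at [1.122, 0.217, 1.613, -0, 1.311, -0.112], TCP at [206.525, 589.904, 250.3] pointing down, gripper open.
Joint ranges: [-2.75, 2.75], [-0.78, 2.1], [0.31, 2.55], [-1.13, 4.27], [0.13, 2.63], [-2.58, 2.58]. Speed limits (rad/s): [2.79, 2.79, 3.14, 3.14, 3.14, 3.14].

### API

Orientations are given as a rotation vector (axis times angle).
In Python, from bench import bot gives the robot as it stands.
- The arm moves only by the tool drive_tool, never from a script. Its argument "deltas" is a list of rows, each a list of 7 numbers: the opening, from 0 (shut) to 1 (fully open), then the shift along the tool's x, y, z scaled (see below), then the turn, a rotation vector about the tool's x, y, z scaled (see below). A call has 1 to 20 rows; each row is the pose to reach, as a shift and turn from the pose measured when the call began, along the tool's axes at that moment; what a row does not reach only later rows make up. The controller multiplies each number of a shift by 500 mm and each number of a turn by 0.5 rad. A row lasts 1/8 s, in which the tool goes at most 62.5 mm and 10.7 degrees, less where a joint would pass 70% of its speed; a pose out of reach is approached as far as the arm can. A call with a number of a shift or a turn outside -1 to 1 is refused whole. A call with a gripper value outside its range is refused whole. The fingers move at their own pace and stop on an object; "squeeze" is the grip in N (left out, the last holds). Time passes only in rows, so rows that repeat a pose let the fingers close. It gives the time, the measured TCP pose, the force and the opening at its end, in the units of the state.
- bot.state(): the state, without advancing time (a new reading comes with each control period).
- bot.read_camera(name): name is "scene" or "top" or "wrist"; returns a dict with "frame" (420x560x3 uint8, blue, green, red), "depth" (420x560 float32, mm along the optical axis (not along the pixel's ray), 0 where there is no reading), "fx", "fy", "cx", "cy" (pixels), "rvec" (rotation vector, rad) and "tvec" (3), from world to camera coordinates, as OpenCV has them; the wrist camera has in their place "tool_from_camera" (4x4, takes a point from camera to tool coordinates, whose origin is the TCP and whose axes are the tool frame's). Camera axes: x right, y down, z forward; pixel columns grow to the right and rows downward; lengths in mm; the calibration is good to about 2 mm. A picture is of the moment at which its call begins: read the wrist's pose just before it.
- bot.finish_job(): hands the job in, once; it reports no verdict.
The state is a dict: "time": time; "joints": joint angles; "qvel": joint speeds; "effort": joint torques, N m; "tcp_pos": TCP position; "eef_rot": TCP orientation; "contact_force": force on the tool from outside, world axes, zero at the start; "moment": the same for the moment, N m; "width": finger opening in mm.
Only numpy, scipy, OpenCV 4.12 (cv2) and the standard library are available. Lean on these libraries where they do the work, as an engineer would, in place of code of your own. Each camera call takes 0.05 s, during which the arm holds its last target. There are 200 camera calls.

### The job

The four glaze test cups have come out of the kiln in a row on the kiln shelf, and their order is the only record of the recipes: move them into the four recesses of the wooden sample rack so that they stand in the same order from left to right as they stood on the shelf. Carry the cups upright, set each one down gently rather than dropping it, standing flat in its own recess, and leave the cone pack on the kiln shelf undisturbed.

Things in the scene. Friction and masses are not known exactly. Their poses are not given: they have to be found in the camera images.
- cup_blue: small fired stoneware test cup glazed blue, with a bare cream foot; round, no handle, 60 mm tall, 38 mm across the foot, 48 mm across the straight belly (from 22 to 40 mm above the foot: grip it there, from above, fingers on the outside), 49 mm at the flared rim; about 0.11 kg. Origin: centre of the underside of the foot, z up
- cup_green: small fired stoneware test cup glazed green, with a bare cream foot; round, no handle, 60 mm tall, 38 mm across the foot, 48 mm across the straight belly (from 22 to 40 mm above the foot: grip it there, from above, fingers on the outside), 49 mm at the flared rim; about 0.11 kg. Origin: centre of the underside of the foot, z up
- cup_red: small fired stoneware test cup glazed red, with a bare cream foot; round, no handle, 60 mm tall, 38 mm across the foot, 48 mm across the straight belly (from 22 to 40 mm above the foot: grip it there, from above, fingers on the outside), 49 mm at the flared rim; about 0.11 kg. Origin: centre of the underside of the foot, z up
- cup_yellow: small fired stoneware test cup glazed yellow, with a bare cream foot; round, no handle, 60 mm tall, 38 mm across the foot, 48 mm across the straight belly (from 22 to 40 mm above the foot: grip it there, from above, fingers on the outside), 49 mm at the flared rim; about 0.11 kg. Origin: centre of the underside of the foot, z up
- disc_blue: round buff clay drip disc, 64 mm across and 8 mm thick, with runs of blue glaze on it; fixed on the kiln shelf; the blue cup stands centred on it at the start, so the disc goes on marking where that cup stood in the row. Origin: centre of its underside, 28 mm above the bench (its top is at 36 mm); its y axis points left along the row, like the kiln shelf's (seen from the robot)
- disc_green: round buff clay drip disc, 64 mm across and 8 mm thick, with runs of green glaze on it; fixed on the kiln shelf; the green cup stands centred on it at the start, so the disc goes on marking where that cup stood in the row. Origin: centre of its underside, 28 mm above the bench (its top is at 36 mm); its y axis points left along the row, like the kiln shelf's (seen from the robot)
- disc_red: round buff clay drip disc, 64 mm across and 8 mm thick, with runs of red glaze on it; fixed on the kiln shelf; the red cup stands centred on it at the start, so the disc goes on marking where that cup stood in the row. Origin: centre of its underside, 28 mm above the bench (its top is at 36 mm); its y axis points left along the row, like the kiln shelf's (seen from the robot)
- disc_yellow: round buff clay drip disc, 64 mm across and 8 mm thick, with runs of yellow glaze on it; fixed on the kiln shelf; the yellow cup stands centred on it at the start, so the disc goes on marking where that cup stood in the row. Origin: centre of its underside, 28 mm above the bench (its top is at 36 mm); its y axis points left along the row, like the kiln shelf's (seen from the robot)
- rack: wooden sample rack, fixed: board 100 mm (x) by 330 mm (y), top 36 mm above the bench, with four round recesses 66 mm across and 6 mm deep (floor 30 mm above the bench) in a row at y = +120, +40, -40, -120 mm, x = 0. Origin: centre of the underside, on the bench; x points away from the robot, y to its left. Brass card holders on the front (-x) edge
- cone_pack: three slim pyrometric cones, up to 50 mm tall, standing and slumped in a clay bar 22 by 85 (y) by 12 mm, loose on the kiln shelf (slab 160 by 330 mm, top 28 mm above the bench) 72 mm or more behind the line of the cups. A 30 mm square kiln post, 50 mm tall, also stands behind the row. Origin: centre of its underside

How it is judged:
By the outcome, as a careful person would: the job done as asked, in the order asked, and still so for the second after the job is handed in, with the robot touching nothing.
It also fails if it takes over 102 s, if anything falls off the work surface, if the arm or the gripper's body presses on something with over 40 N, if the wrist force passes 120 N, or if a joint passes its speed limit or range.

## Working session

There is one attempt and no reset: what is moved stays moved. The work goes in short steps, Python scripts to look and compute and a tool call to move; the robot and the scene stay as the last step left them, time stands still between calls to the robot, and variables do not carry over. Pictures are saved under pics/ and viewed, about 12 in all and at most 16, crops included, and the job is handed in when it is done.

Besides the shell and the picture viewer there is one more tool, called after "Call:" as name([rows], argument=value, ...), one row to a line, values as JSON. drive_tool: Moves the arm, as the interface text tells. Shifts and turns lie within -1 to 1; 1 stands for 500 mm of shift or 0.5 rad of turn. Its arguments: {"type":"object","properties":{"deltas":{"type":"array"},"squeeze":{"type":"number"}},"required":["deltas"]}

```bash
mkdir -p pics; ls; python3 - <<'E'
from bench import bot
import cv2,numpy as np,pickle
print(bot.state())
for n in("top","scene"):
    c=bot.read_camera(n); pickle.dump(c,open(n+"0.pkl","wb")); cv2.imwrite(f"pics/{n}0.png",c["frame"])
    R=cv2.Rodrigues(np.array(c["rvec"],float))[0]; print(n,c["fx"],c["cx"],c["cy"],(-R.T@np.ravel(c["tvec"])).round(),R[2].round(2))
E
```

```text
pics
{'time': 0.0, 'joints': array([ 1.12180074e+00,  2.17718637e-01,  1.61495027e+00, -5.06413214e-05,
        1.31133978e+00, -1.12204740e-01]), 'qvel': array([-0.00108714, -0.00097716, -0.00106395, -0.0004297 , -0.00171406,
       -0.00056362]), 'effort': array([ 8.45224404e-04, -3.96835113e+01, -3.03860378e+01,  1.28276079e-04,
        9.58488003e-03, -1.86879402e-05]), 'tcp_pos': array([206.18737617, 589.17271763, 248.98185415]), 'eef_rot': array([-0.95892793,  1.35205566,  0.9569225 ]), 'contact_force': array([-0.42725666,  0.01486242, -0.03634471]), 'moment': array([-0.00662998,  0.02651958,  0.01391589]), 'width': 85.33872705114632}
top 533.2742350843929 290.5725134670605 207.2034445133029 [ 350.   12. 1306.] [ 0.13 -0.03 -0.99]
scene 437.5091410939769 282.0703352595808 212.49794967241888 [1015.  -44.  779.] [-0.57  0.04 -0.82]
```

View pics/top0.png

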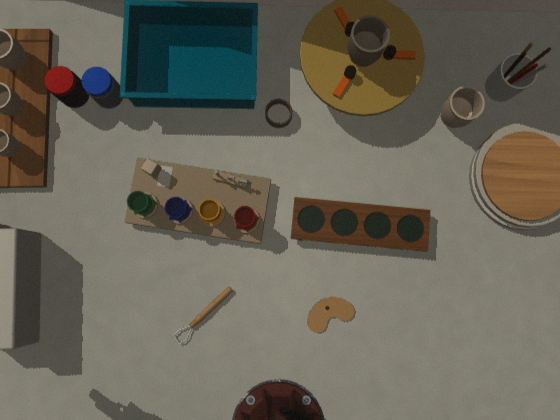

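View pics/scene0.png

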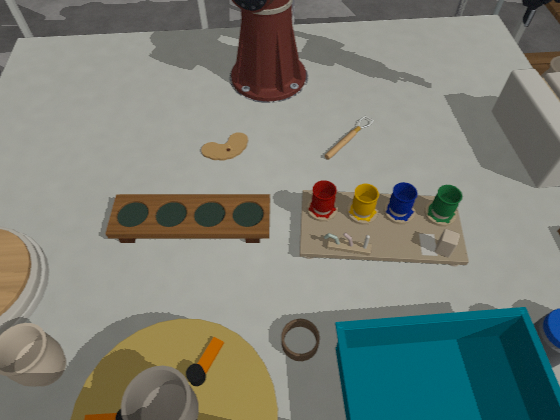

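Top view: the row on the shelf from left to right is green (141,203), blue (177,209), yellow (210,210), red (246,218). The cone pack is at (235,180) and the post at (150,168). The rack's dark recesses are at (311,219), (344,222), (377,225) and (410,228). The scene view, from the opposite side, agrees with this order. Next I'll measure.

```bash
cat > h.py <<'E'
import cv2,numpy as np
from scipy.spatial.transform import Rotation as Ro
HUE={"red":(172,8),"yellow":(17,32),"green":(45,85),"blue":(105,130)}
def pose(c,st=None):
    "camera->world R, origin"
    if "rvec" in c:
        R=cv2.Rodrigues(np.array(c["rvec"],float))[0]; return R.T,-R.T@np.ravel(c["tvec"])
    T=np.array(c["tool_from_camera"]); Rt=Ro.from_rotvec(st["eef_rot"]).as_matrix()
    return Rt@T[:3,:3],Rt@T[:3,3]+st["tcp_pos"]
def ray(c,P,uv):
    d=P[0]@np.array([(uv[0]-c["cx"])/c["fx"],(uv[1]-c["cy"])/c["fy"],1.]); return d/np.linalg.norm(d)
def onplane(c,P,uv,z):
    d=ray(c,P,uv); return P[1]+d*(z-P[1][2])/d[2]
def tri(rays):
    A=np.zeros((3,3));b=np.zeros(3)
    for o,d in rays:
        M=np.eye(3)-np.outer(d,d);A+=M;b+=M@o
    p=np.linalg.solve(A,b); return p,max(np.linalg.norm((np.eye(3)-np.outer(d,d))@(p-o)) for o,d in rays)
def cloud(c,P):
    v,u=np.mgrid[:420,:560]; z=c["depth"]
    X=np.stack([(u-c["cx"])/c["fx"]*z,(v-c["cy"])/c["fy"]*z,z],-1)
    W=X@P[0].T+P[1]; W[z==0]=np.nan; return W
def colour(c,n,smin=120,vmin=25):
    h=cv2.cvtColor(c["frame"],cv2.COLOR_BGR2HSV); a,b=HUE[n]; H=h[...,0]
    m=((H>=a)&(H<=b)) if a<b else ((H>=a)|(H<=b))
    return m&(h[...,1]>smin)&(h[...,2]>vmin)
E
python3 - <<'E'
from h import *
import pickle
C={n:pickle.load(open(n+"0.pkl","rb")) for n in("top","scene")}
rec={}
for n,c in C.items():
    P=pose(c);W=cloud(c,P); print(n,"tcp px", (lambda q:(q[0]/q[2]*c["fx"]+c["cx"],q[1]/q[2]*c["fy"]+c["cy"]))(P[0].T@(np.array([206,590,250])-P[1])))
    for k in HUE:
        m=colour(c,k)&(np.nan_to_num(W[...,2])>80)&(W[...,2]<110)&(W[...,0]<600)
        if n=="top": m[:130]=0
        p=W[m]; (x,y),r=cv2.minEnclosingCircle(p[:,:2].astype(np.float32)) 
        print(k,m.sum(),"circ",round(x,1),round(y,1),round(r,1),"zmax",np.percentile(p[:,2],[50,95]).round(1))
    g=cv2.cvtColor(c["frame"],cv2.COLOR_BGR2HSV)
    box=(295,195,435,250) if n=="top" else (105,190,275,240)
    roi=np.zeros((420,560),np.uint8); x0,y0,x1,y1=box
    m=((g[...,2]<75)&((g[...,0]>35)&(g[...,0]<110))).astype(np.uint8)*255
    roi[y0:y1,x0:x1]=m[y0:y1,x0:x1]
    cs=[q for q in cv2.findContours(roi,0,1)[0] if cv2.contourArea(q)>150]
    es=sorted([cv2.fitEllipse(cv2.convexHull(q)) for q in cs],key=lambda e:e[0][0],reverse=n=="scene")
    rec[n]=es
    for e in es: print(np.round(e[0],1),np.round(e[1],1),onplane(c,P,e[0],30).round(1), W[int(e[0][1]),int(e[0][0])].round(1))
for a,b in zip(rec["top"],rec["scene"]):
    print(tri([(pose(C["top"])[1],ray(C["top"],pose(C["top"]),a[0])),(pose(C["scene"])[1],ray(C["scene"],pose(C["scene"]),b[0]))]))
c=C["top"];W=cloud(c,pose(c)); print("box",W[290,5:45:5].round(0).tolist(), "post",W[166,150].round())
E
```

```text
top tcp px (np.float64(-29.767863779051254), np.float64(349.0120656567755))
red 239 circ 273.6 69.5 234.3 zmax [ 94.  105.9]
yellow 154 circ 498.6 166.7 24.4 zmax [94.4 99.2]
green 10 circ 514.9 326.9 22.0 zmax [95.9 98.5]
blue 84 circ 501.6 243.1 24.3 zmax [95.5 99.1]
[310.8 218.9] [24.8 25.7] [486.3 -70.9  30. ] [488.  -68.9  33.6]
[344.  222.1] [25.  25.8] [ 479.6 -151.2   30. ] [ 479.7 -148.7   30.9]
[376.9 225.2] [24.7 25.4] [ 473.1 -230.9   30. ] [ 473.6 -228.9   28.6]
[409.9 228.2] [24.8 25.8] [ 466.7 -310.9   30. ] [ 467.4 -309.4   27.2]
scene tcp px (np.float64(550.1611256154606), np.float64(24.197739312928377))
red 934 circ 241.2 6.9 281.5 zmax [ 93.1 107.7]
yellow 307 circ 503.0 163.6 25.2 zmax [90.3 97.4]
green 320 circ 519.6 325.8 25.6 zmax [89.7 96.8]
blue 301 circ 505.7 240.5 25.7 zmax [89.5 97.4]
[247.6 214.1] [23.6 29.6] [487.6 -74.9  30. ] [488.  -76.2  31. ]
[209.2 214.1] [23.1 30.2] [ 481.  -154.9   30. ] [ 479.5 -155.6   28.4]
[170.7 214.2] [22.8 30.2] [ 474.3 -235.2   30. ] [ 474.9 -236.3   31.5]
[132.3 214.2] [22.1 31.1] [ 467.8 -315.2   30. ] [ 467.2 -315.9   30.1]
(array([486.45303206, -73.03563988,  28.18753152]), np.float64(1.9806328981924803))
(array([ 479.86099559, -153.28264618,   28.22736009]), np.float64(1.8611389049160985))
(array([ 473.40423804, -233.41334859,   28.5172655 ]), np.float64(2.1519534582672852))
(array([ 467.13132371, -313.35367974,   28.95042246]), np.float64(2.151092223792227))
box [[314.0, 591.0, 133.0], [314.0, 585.0, 125.0], [314.0, 574.0, 124.0], [313.0, 573.0, 105.0], [313.0, 572.0, 83.0], [312.0, 573.0, 57.0], [311.0, 571.0, 34.0], [310.0, 574.0, -0.0]] post [601. 308.  75.]
```

```bash
cat >> h.py <<'E'
def Rdown(yaw):
    "tool x down, tool z along rack x (yaw 0), y = world y"
    X=np.array([np.cos(yaw),np.sin(yaw),0]); x=np.array([0,0,-1.]); return np.stack([x,np.cross(X,x),X],1)
def deltas(st,wps,yaw,flip=False):
    R0=Ro.from_rotvec(st["eef_rot"]).as_matrix()
    for p in wps:
        Rt=Rdown(yaw+(np.pi if flip else 0))
        print(p,(R0.T@(np.array(p)-st["tcp_pos"])/500).round(3).tolist(),(Ro.from_matrix(R0.T@Rt).as_rotvec()/.5).round(3).tolist())
E
python3 - <<'E'
from h import *
import pickle
from bench import bot
st=bot.state(); print(Ro.from_rotvec(st["eef_rot"]).as_matrix().round(3))
c=bot.read_camera("wrist"); print(np.array(c["tool_from_camera"]).round(3),c["fx"])
for f in (0,1): deltas(st,[(480,200,260)],-.09,f)
for n in("top","scene"):
    c=pickle.load(open(n+"0.pkl","rb"));W=cloud(c,pose(c))
    m=colour(c,"red")&(np.nan_to_num(W[...,2])>80)&(W[...,2]<110)&(W[...,0]>450)&(W[...,0]<600)&(W[...,1]<150)
    print(n,cv2.minEnclosingCircle(W[m][:,:2].astype(np.float32)))
E
```

```text
[[-0.001 -0.944  0.33 ]
 [-0.002  0.33   0.944]
 [-1.     0.    -0.002]]
[[-1.00000e-03 -2.73000e-01  9.62000e-01 -1.23154e+02]
 [ 0.00000e+00 -9.62000e-01 -2.73000e-01  6.95490e+01]
 [ 1.00000e+00 -0.00000e+00  1.00000e-03  5.32000e-01]
 [ 0.00000e+00  0.00000e+00  0.00000e+00  1.00000e+00]] 294.4332706637142
(480, 200, 260) [-0.021, -0.774, -0.554] [2.648, -0.004, 0.002]
(480, 200, 260) [-0.021, -0.774, -0.554] [-3.635, -0.003, -0.004]
top ((483.5845947265625, 84.79818725585938), 24.113943099975586)
scene ((487.6590270996094, 81.0758056640625), 24.93498420715332)
```

Call:
drive_tool([
  [1,-0.02,-0.4,-0.3,0.4,0,0],
  [1,-0.02,-0.774,-0.554,0.9,0,0],
  [1,-0.02,-0.774,-0.554,0.9,0,0],
  [1,-0.02,-0.774,-0.554,0.9,0,0],
  [1,-0.02,-0.774,-0.554,0.9,0,0],
  [1,-0.02,-0.774,-0.554,0.9,0,0],
  [1,-0.02,-0.774,-0.554,0.9,0,0],
  [1,-0.02,-0.774,-0.554,0.9,0,0],
  [1,-0.02,-0.774,-0.554,0.9,0,0],
  [1,-0.02,-0.774,-0.554,0.9,0,0],
])

```text
time: 1.4
tcp_pos: [479.5, 200.3, 259.3]
eef_rot: [-0.613, 1.485, 0.612]
contact_force: [-0.7, -0.3, 0.2]
width: 85.6
```

Call:
drive_tool([
  [0.85,0,0,0,0.3,0,0],
  [0.85,0,0,0,0.6,0,0],
  [0.85,0,0,0,0.9,0,0],
  [0.85,0,0,0,0.9,0,0],
])

```text
time: 1.9
tcp_pos: [478.5, 201.6, 259.1]
eef_rot: [-0.266, 1.557, 0.265]
contact_force: [0.2, 0.2, 0.5]
width: 72.5
```

Call:
drive_tool([
  [0.85,0,0,0,0.3,0,0],
  [0.85,0,0,0,0.6,0,0],
  [0.85,0,0,0,0.85,0,0],
  [0.85,0,0,0,0.85,0,0],
  [0.85,0,0,0,0.85,0,0],
])

```text
time: 2.52
tcp_pos: [478.2, 202.0, 259.0]
eef_rot: [0.065, 1.573, -0.067]
contact_force: [0.5, 0.4, 0.7]
width: 72.4
```

```bash
python3 - <<'E'
from h import *
from bench import bot
import pickle
st=bot.state(); c=bot.read_camera("wrist"); pickle.dump((st,c),open("w1.pkl","wb")); cv2.imwrite("pics/w1.png",c["frame"])
print(st["tcp_pos"],st["time"],st["width"],Ro.from_rotvec(st["eef_rot"]).as_matrix().round(3))
P=pose(c,st);W=cloud(c,P)
for k in HUE:
    m=colour(c,k)&(np.nan_to_num(W[...,2])>85)&(W[...,2]<110)
    p=W[m]
    if len(p)>5: print(k,len(p),cv2.minEnclosingCircle(p[:,:2].astype(np.float32)),np.percentile(p[:,2],95))
E
```

```text
[478.18519879 201.98752671 259.01566979] 2.525 72.37433566153327 [[-0.003  0.083  0.997]
 [-0.001  0.997 -0.084]
 [-1.    -0.001 -0.003]]
red 687 ((486.80908203125, 83.91169738769531), 24.73727798461914) 96.11449401155295
yellow 699 ((501.6012268066406, 165.57748413085938), 24.317279815673828) 96.45674952363144
green 973 ((517.7095947265625, 327.5471496582031), 24.05113983154297) 96.67839730508032
blue 822 ((504.8216857910156, 241.8551483154297), 24.28463363647461) 96.44921719336445
```

View pics/w1.png

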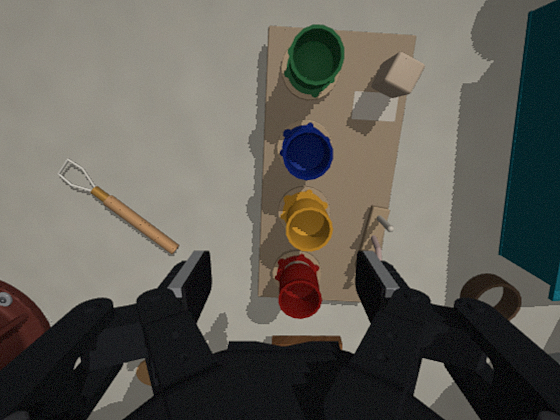

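The wrist view has green at (315,55), blue (307,152), yellow (308,225) and red (300,293). The cones are at (375,235), to the right of the row (behind it), and the post is at (400,72). Wrist positions fall between the top and scene estimates, and the rim measures about 96 mm high. I'll grip across the row, keeping the current yaw.

```bash
python3 - <<'E'
from h import *
from bench import bot
st=bot.state(); R=Ro.from_rotvec(st["eef_rot"]).as_matrix()
cups=[("green",517.5,327),("blue",504.5,241.8),("yellow",501.5,165.3),("red",486.7,83.7)]
rec=[(487.5,-72.5),(481,-152.5),(475,-233),(468.5,-313)]
f=lambda a,b:((R.T@(np.array(b)-np.array(a)))/500).round(3).tolist()
prev=st["tcp_pos"]
for (n,x,y),r in zip(cups,rec):
    print(n,"to pick",f(prev,(x,y,66)),"carry to",f((x,y,66),(*r,60))); prev=(*r,60)
E
```

```text
green to pick [0.386, 0.256, 0.058] carry to [0.013, -0.801, 0.008]
blue to pick [-0.013, 0.629, -0.019] carry to [0.013, -0.79, 0.02]
yellow to pick [-0.013, 0.637, -0.013] carry to [0.013, -0.798, 0.014]
red to pick [-0.013, 0.633, -0.03] carry to [0.013, -0.794, 0.031]
```

Call:
drive_tool([
  [0.8,0,0.1,0.03,0,0,0],
  [0.8,0.05,0.2,0.058,0,0,0],
  [0.8,0.1,0.256,0.058,0,0,0],
  [0.8,0.18,0.256,0.058,0,0,0],
  [0.8,0.25,0.256,0.058,0,0,0],
  [0.8,0.25,0.256,0.058,0,0,0],
])

```text
time: 3.32
tcp_pos: [514.6, 325.6, 129.8]
eef_rot: [0.061, 1.58, -0.069]
contact_force: [0.3, -0.0, -0.3]
width: 68.3
```

```bash
python3 - <<'E'
from h import *
from bench import bot
st=bot.state(); c=bot.read_camera("wrist"); cv2.imwrite("pics/w2.png",c["frame"])
P=pose(c,st);W=cloud(c,P)
for k in HUE:
    p=W[colour(c,k)&(np.nan_to_num(W[...,2])>85)&(W[...,2]<110)]
    if len(p)>5: print(k,len(p),cv2.minEnclosingCircle(p[:,:2].astype(np.float32)),np.percentile(p[:,2],95))
deltas(st,[(517.5,327,66)],-.084)
E
```

```text
green 2273 ((517.6927490234375, 327.6524353027344), 24.48802947998047) 96.21085836817136
blue 472 ((506.2732849121094, 255.04335021972656), 17.301475524902344) 95.86628084644259
(517.5, 327, 66) [0.127, 0.004, 0.007] [0.002, -0.02, 0.012]
```

View pics/w2.png

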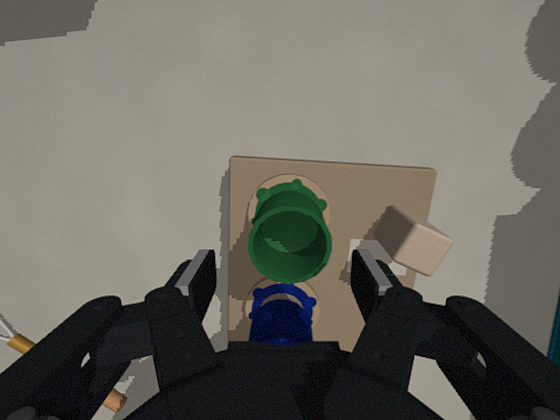

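The green cup is at (290,243), midway between the pads at (200,270) and (375,270). The post at (425,245) is clear of the right-hand finger. I'll descend and grip.

Call:
drive_tool([
  [0.8,0.04,0.004,0.007,0,-0.02,0.012],
  [0.8,0.08,0.004,0.007,0,-0.02,0.012],
  [0.8,0.11,0.004,0.007,0,-0.02,0.012],
  [0.8,0.127,0.004,0.007,0,-0.02,0.012],
  [0.8,0.127,0.004,0.007,0,-0.02,0.012],
  [0.5,0.127,0.004,0.007,0,-0.02,0.012],
  [0.5,0.127,0.004,0.007,0,-0.02,0.012],
  [0.5,0.127,0.004,0.007,0,-0.02,0.012],
  [0.5,0.127,0.004,0.007,0,-0.02,0.012],
  [0.5,0.127,0.004,0.007,0,-0.02,0.012],
  [0.5,0.127,0.004,0.007,0,-0.02,0.012],
], squeeze=35)

```text
time: 4.75
tcp_pos: [520.6, 328.4, 69.9]
eef_rot: [0.068, 1.564, -0.063]
contact_force: [0.2, -0.3, 5.9]
width: 46.7
```

Call:
drive_tool([
  [0.45,-0.01,0,0,0,0,0],
  [0.45,-0.02,0,0,0,0,0],
  [0.45,-0.04,0,0,0,0,0],
  [0.45,-0.04,0,0,0,0,0],
])

```text
time: 5.25
tcp_pos: [521.2, 328.7, 91.1]
eef_rot: [0.069, 1.562, -0.062]
contact_force: [0.4, -0.1, -0.9]
width: 46.7
```

```bash
python3 - <<'E'
from h import *
from bench import bot
st=bot.state(); c=bot.read_camera("wrist"); cv2.imwrite("pics/w3.png",c["frame"])
P=pose(c,st);W=cloud(c,P); print(st["tcp_pos"],st["width"],st["contact_force"])
p=W[colour(c,"green")&(np.nan_to_num(W[...,2])>85)&(W[...,2]<150)]
print(np.percentile(p[:,2],[50,95]),cv2.minEnclosingCircle(p[p[:,2]>100][:,:2].astype(np.float32)))
E
```

```text
[521.22517651 328.65151919  91.07576541] 46.65407761334319 [ 0.44287188 -0.11528414 -0.87941382]
[105.14107015 117.08209993] ((520.9805908203125, 329.5501403808594), 25.347675323486328)
```

View pics/w3.png

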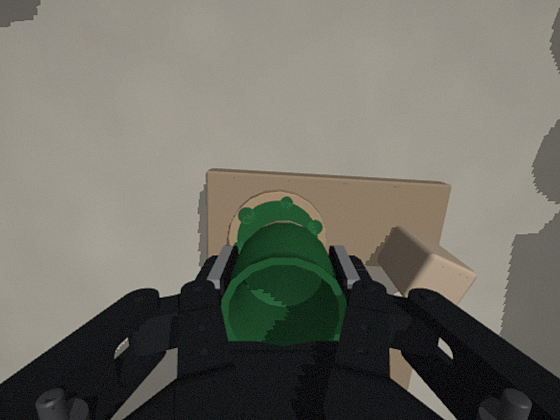

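The cup is held upright at (285,300) and clear of its disc. The gripper is 34 mm above the foot. I'll carry it to the leftmost recess.

Call:
drive_tool([
  [0.45,-0.05,0,0,0,0,0],
  [0.45,-0.1,0,0,0,0,0],
  [0.45,-0.14,-0.03,0,0,0,0],
  [0.45,-0.14,-0.1,0,0,0,0],
  [0.45,-0.14,-0.18,0,0,0,0],
  [0.45,-0.14,-0.26,0,0,0,0],
  [0.45,-0.14,-0.34,0,0,0,0],
  [0.45,-0.14,-0.42,0,0,0,0],
  [0.45,-0.14,-0.5,0,0,0,0],
  [0.45,-0.14,-0.58,0,0,0,0],
  [0.45,-0.14,-0.66,0,0,0,0],
  [0.45,-0.14,-0.73,0,0,0,0],
  [0.45,-0.14,-0.78,0,0,0,0],
  [0.45,-0.14,-0.806,0,0,0,0],
  [0.45,-0.14,-0.806,0,0,0,0],
  [0.45,-0.14,-0.806,0,0,0,0],
])

```text
time: 7.3
tcp_pos: [486.8, -72.6, 158.6]
eef_rot: [0.069, 1.563, -0.061]
contact_force: [0.0, 0.4, -0.9]
width: 46.7
```

```bash
cat > look.py <<'E'
from h import *
from bench import bot
import sys
k,tx,ty,pic=sys.argv[1],float(sys.argv[2]),float(sys.argv[3]),sys.argv[4]
st=bot.state(); c=bot.read_camera("wrist"); cv2.imwrite(f"pics/{pic}.png",c["frame"])
P=pose(c,st);W=cloud(c,P); print(st["time"],st["tcp_pos"].round(1),st["width"].round(1),st["contact_force"].round(1))
R=Ro.from_rotvec(st["eef_rot"]).as_matrix(); print("tilt",np.degrees(np.arccos(-R[2,0])).round(2),"yaw",np.arctan2(R[1,2],R[0,2]).round(3))
near=np.hypot(W[...,0]-st["tcp_pos"][0],W[...,1]-st["tcp_pos"][1])<45
p=W[colour(c,k)&near]
if len(p):
    zt=np.percentile(p[:,2],95); print("rim z",zt.round(1),"centre",cv2.minEnclosingCircle(p[p[:,2]>zt-12][:,:2].astype(np.float32)))
g=cv2.cvtColor(c["frame"],cv2.COLOR_BGR2HSV)
m=((g[...,2]<75)&(g[...,0]>35)&(g[...,0]<110)&(g[...,1]>25)&(W[...,2]>20)&(W[...,2]<40)).astype(np.uint8)*255
for q in cv2.findContours(m,0,1)[0]:
    if cv2.contourArea(q)>400:
        e=cv2.fitEllipse(cv2.convexHull(q)); M=np.zeros_like(m); cv2.drawContours(M,[q],-1,255,-1)
        print("dark",np.round(e[0],0),np.round(e[1],0),onplane(c,P,e[0],30).round(1),"z",np.nanmedian(W[(M>0)&(m>0)][:,2]).round(1))
deltas(st,[(tx,ty,st["tcp_pos"][2])],-.084)
E
python3 look.py green 487.5 -72.5 w4
```

```text
Traceback (most recent call last):
  File "look.py", line 6, in <module>
    P=pose(c,st);W=cloud(c,P); print(st["time"],st["tcp_pos"].round(1),st["width"].round(1),st["contact_force"].round(1))
                                                                       ^^^^^^^^^^^^^^^^^
AttributeError: 'float' object has no attribute 'round'
```

View pics/w4.png

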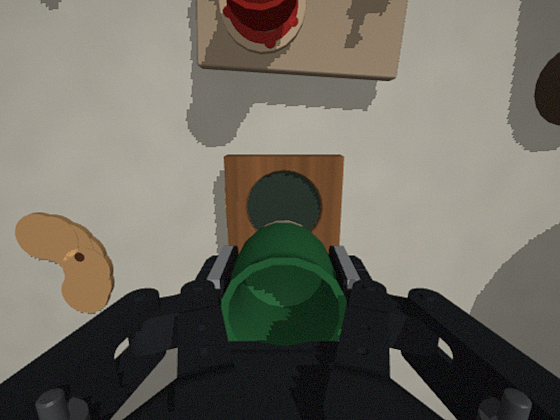

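The cup is over the first recess, which shows at (284,205). The foot cuts into its lower edge because of the camera's angle.

```bash
sed -i 's/st\["width"\].round(1)/round(st["width"],1)/' look.py; python3 look.py green 487.5 -72.5 w4b
```

```text
7.35 [486.8 -72.5 158.6] 46.7 [ 0.4 -0.4  0. ]
tilt 0.48 yaw -0.082
rim z 184.5 centre ((486.3192138671875, -71.24090576171875), 25.004640579223633)
dark [283. 206.] [69. 72.] [487.9 -71.3  30. ] z 29.9
(487.5, -72.5, np.float64(158.62021126154403)) [0.0, 0.0, 0.001] [0.003, 0.013, -0.01]
```

Call:
drive_tool([
  [0.45,0.05,0,0.001,0,0.01,-0.01],
  [0.45,0.1,0,0.001,0,0.01,-0.01],
  [0.45,0.14,0,0.001,0,0.01,-0.01],
  [0.45,0.165,0,0.001,0,0.01,-0.01],
  [0.45,0.18,0,0.001,0,0.01,-0.01],
  [0.45,0.18,0,0.001,0,0.01,-0.01],
  [0.45,0.18,0,0.001,0,0.01,-0.01],
])

```text
time: 8.28
tcp_pos: [488.7, -72.3, 69.4]
eef_rot: [0.064, 1.566, -0.065]
contact_force: [-0.4, 0.4, -0.7]
width: 47.0
```

Call:
drive_tool([
  [0.45,0.002,0,0,0,0,0],
  [0.45,0.004,0,0,0,0,0],
  [0.45,0.006,0,0,0,0,0],
  [0.45,0.006,0,0,0,0,0],
])

```text
time: 8.78
tcp_pos: [488.6, -72.3, 66.3]
eef_rot: [0.064, 1.567, -0.065]
contact_force: [0.0, -0.4, -1.6]
width: 46.9
```

Call:
drive_tool([
  [0.45,0.001,0,0,0,0,0],
  [0.45,0.002,0,0,0,0,0],
  [0.45,0.003,0,0,0,0,0],
  [0.45,0.004,0,0,0,0,0],
  [0.45,0.004,0,0,0,0,0],
])

```text
time: 9.4
tcp_pos: [488.5, -72.3, 64.3]
eef_rot: [0.064, 1.567, -0.065]
contact_force: [-1.1, -0.6, -1.2]
width: 46.8
```

Call:
drive_tool([
  [0.45,0.001,0,0,0,0,0],
  [0.45,0.002,0,0,0,0,0],
  [0.45,0.002,0,0,0,0,0],
])

```text
time: 9.78
tcp_pos: [488.7, -72.4, 63.9]
eef_rot: [0.064, 1.567, -0.065]
contact_force: [-2.1, -0.3, 4.9]
width: 46.7
```

There is contact at TCP height 63.9 (+5 N). Releasing and backing off straight up.

Call:
drive_tool([
  [0.6,0,0,0,0,0,0],
  [0.7,0,0,0,0,0,0],
  [0.8,0,0,0,0,0,0],
  [0.8,0,0,0,0,0,0],
  [0.8,0,0,0,0,0,0],
  [0.8,-0.03,0,0,0,0,0],
  [0.8,-0.08,0,0,0,0,0],
  [0.8,-0.15,0,0,0,0,0],
  [0.8,-0.2,0,0,0,0,0],
  [0.8,-0.2,0,0,0,0,0],
])

```text
time: 11.02
tcp_pos: [490.7, -73.0, 167.3]
eef_rot: [0.062, 1.56, -0.066]
contact_force: [0.5, -0.1, 0.2]
width: 68.7
```

```bash
python3 look.py green 504.5 241.8 w5; python3 - <<'E'
from h import *; from bench import bot
deltas(bot.state(),[(504.5,241.8,100),(504.5,241.8,66)],-.084)
E
```

```text
11.025 [490.7 -73.  167.3] 68.7 [ 0.5 -0.1  0.2]
tilt 0.58 yaw -0.082
rim z 89.8 centre ((488.30706787109375, -72.85494232177734), 24.453655242919922)
dark [279. 336.] [19. 54.] [ 475.7 -216.1   30. ] z 29.8
dark [278. 281.] [56. 64.] [ 480.9 -151.5   30. ] z 29.9
dark [278. 203.] [69. 70.] [487.3 -71.9  30. ] z 29.9
(504.5, 241.8, np.float64(167.34275669724605)) [-0.002, 0.63, -0.024] [0.004, 0.02, 0.004]
(504.5, 241.8, 100) [0.13, 0.629, -0.022] [0.004, 0.012, 0.002]
(504.5, 241.8, 66) [0.198, 0.629, -0.022] [0.004, 0.012, 0.002]
```

View pics/w5.png

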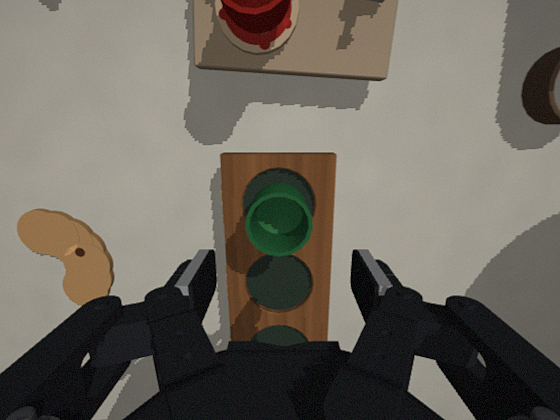

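Green stands upright and centred in the first recess, with its rim at z 89.8. The next recess is visible at (278,281). Now blue.

Call:
drive_tool([
  [0.8,0,0.05,0,0,0,0],
  [0.8,0,0.13,0,0,0,0],
  [0.8,0,0.22,-0.01,0,0.01,0],
  [0.8,0,0.31,-0.02,0,0.01,0],
  [0.8,0,0.4,-0.022,0,0.01,0],
  [0.8,0,0.49,-0.022,0,0.01,0],
  [0.8,0,0.57,-0.022,0,0.01,0],
  [0.8,0,0.615,-0.022,0,0.01,0],
  [0.8,0,0.63,-0.022,0,0.01,0],
  [0.8,0.02,0.63,-0.022,0,0.01,0],
  [0.8,0.06,0.63,-0.022,0,0.01,0],
  [0.8,0.06,0.63,-0.022,0,0.01,0],
])

```text
time: 12.58
tcp_pos: [502.1, 240.3, 132.0]
eef_rot: [0.062, 1.574, -0.068]
contact_force: [0.4, -1.0, 0.3]
width: 68.2
```

```bash
python3 look.py blue 504.5 241.8 w6
```

```text
12.575 [502.1 240.3 132. ] 68.2 [ 0.4 -1.   0.3]
tilt 0.34 yaw -0.083
rim z 95.8 centre ((497.87603759765625, 245.1619110107422), 31.732492446899414)
(504.5, 241.8, np.float64(132.0075493148031)) [-0.0, 0.003, 0.004] [0.001, -0.009, 0.008]
```

Call:
drive_tool([
  [0.8,0.05,0.003,0.004,0,0,0],
  [0.8,0.09,0.003,0.004,0,0,0],
  [0.8,0.12,0.003,0.004,0,0,0],
  [0.8,0.132,0.003,0.004,0,0,0],
  [0.8,0.132,0.003,0.004,0,0,0],
  [0.6,0.132,0.003,0.004,0,0,0],
  [0.5,0.132,0.003,0.004,0,0,0],
  [0.45,0.132,0.003,0.004,0,0,0],
  [0.45,0.132,0.003,0.004,0,0,0],
  [0.45,0.132,0.003,0.004,0,0,0],
  [0.45,0.132,0.003,0.004,0,0,0],
])

```text
time: 14.0
tcp_pos: [506.1, 242.3, 68.5]
eef_rot: [0.064, 1.57, -0.067]
contact_force: [-1.3, -0.1, 5.9]
width: 47.2
```

Call:
drive_tool([
  [0.45,-0.01,0,0,0,0,0],
  [0.45,-0.04,0,0,0,0,0],
  [0.45,-0.08,0,0,0,0,0],
  [0.45,-0.13,0,0,0,0,0],
  [0.45,-0.18,0,0,0,0,0],
  [0.45,-0.18,0,0,0,0,0],
])

```text
time: 14.75
tcp_pos: [508.1, 243.2, 161.6]
eef_rot: [0.065, 1.564, -0.065]
contact_force: [-0.1, -0.6, -0.8]
width: 46.8
```

```bash
python3 look.py blue 481 -152 w7
```

```text
14.75 [508.1 243.2 161.6] 46.8 [-0.1 -0.6 -0.8]
tilt 0.32 yaw -0.083
rim z 188.7 centre ((503.9994812011719, 246.01870727539062), 28.818252563476562)
dark [582. 228.] [ 44. 258.] [782.3 198.   30. ] z 26.7
(481.0, -152.0, np.float64(161.55651184150804)) [-0.0, -0.792, 0.012] [0.002, 0.011, -0.001]
```

Call:
drive_tool([
  [0.45,0,-0.03,0,0,0,0],
  [0.45,0,-0.1,0,0,0,0],
  [0.45,0,-0.18,0,0,0,0],
  [0.45,0,-0.26,0,0,0,0],
  [0.45,0,-0.34,0.005,0,0,0],
  [0.45,0,-0.42,0.01,0,0,0],
  [0.45,0,-0.5,0.012,0,0,0],
  [0.45,0,-0.58,0.012,0,0,0],
  [0.45,0,-0.66,0.012,0,0,0],
  [0.45,0,-0.73,0.012,0,0,0],
  [0.45,0,-0.775,0.012,0,0,0],
  [0.45,0,-0.792,0.012,0,0,0],
  [0.45,0,-0.792,0.012,0,0,0],
  [0.45,0,-0.792,0.012,0,0,0],
])

```text
time: 16.55
tcp_pos: [479.5, -151.5, 159.6]
eef_rot: [0.065, 1.568, -0.065]
contact_force: [-1.0, -0.5, -0.3]
width: 46.7
```

```bash
python3 look.py blue 481 -152 w8
```

```text
16.55 [ 479.5 -151.5  159.6] 46.7 [-1.  -0.5 -0.3]
tilt 0.08 yaw -0.083
rim z 186.8 centre ((478.98944091796875, -149.74615478515625), 24.8143310546875)
dark [285. 205.] [69. 71.] [ 481.3 -150.9   30. ] z 29.9
(481.0, -152.0, np.float64(159.6239217916586)) [0.0, -0.001, 0.003] [0.003, 0.003, 0.0]
```

View pics/w8.png

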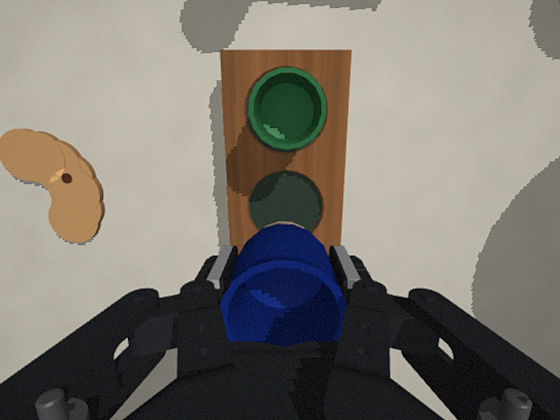

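Blue is over recess 2 (285,205) and green stands at (287,108). The foot is 96.8 mm above the recess floor.

Call:
drive_tool([
  [0.45,0.05,-0.001,0.003,0,0,0],
  [0.45,0.1,-0.001,0.003,0,0,0],
  [0.45,0.145,-0.001,0.003,0,0,0],
  [0.45,0.175,-0.001,0.003,0,0,0],
  [0.45,0.186,-0.001,0.003,0,0,0],
  [0.45,0.186,-0.001,0.003,0,0,0],
  [0.45,0.186,-0.001,0.003,0,0,0],
])

```text
time: 17.48
tcp_pos: [482.1, -152.5, 67.7]
eef_rot: [0.063, 1.566, -0.065]
contact_force: [1.2, 0.5, -1.6]
width: 46.7
```

Call:
drive_tool([
  [0.45,0.002,0,0,0,0,0],
  [0.45,0.004,0,0,0,0,0],
  [0.45,0.005,0,0,0,0,0],
  [0.45,0.006,0,0,0,0,0],
  [0.45,0.006,0,0,0,0,0],
])

```text
time: 18.1
tcp_pos: [482.1, -152.5, 64.6]
eef_rot: [0.063, 1.567, -0.065]
contact_force: [0.7, 0.1, -1.4]
width: 47.1
```

Call:
drive_tool([
  [0.45,0.001,0,0,0,0,0],
  [0.45,0.002,0,0,0,0,0],
  [0.45,0.003,0,0,0,0,0],
  [0.45,0.003,0,0,0,0,0],
])

```text
time: 18.6
tcp_pos: [482.0, -152.5, 63.1]
eef_rot: [0.064, 1.567, -0.065]
contact_force: [-0.4, -0.1, -0.8]
width: 46.8
```

Call:
drive_tool([
  [0.45,0.001,0,0,0,0,0],
  [0.45,0.002,0,0,0,0,0],
  [0.45,0.002,0,0,0,0,0],
])

```text
time: 18.98
tcp_pos: [482.1, -152.5, 62.5]
eef_rot: [0.064, 1.567, -0.065]
contact_force: [-1.1, 0.8, 4.8]
width: 46.9
```

Contact at 62.5. Releasing and going up, then on to yellow.

Call:
drive_tool([
  [0.6,0,0,0,0,0,0],
  [0.7,0,0,0,0,0,0],
  [0.8,0,0,0,0,0,0],
  [0.8,0,0,0,0,0,0],
  [0.8,0,0,0,0,0,0],
  [0.8,-0.03,0,0,0,0,0],
  [0.8,-0.08,0,0,0,0,0],
  [0.8,-0.15,0,0,0,0,0],
  [0.8,-0.2,0,0,0,0,0],
  [0.8,-0.2,0,0,0,0,0],
])

```text
time: 20.23
tcp_pos: [484.1, -153.4, 166.1]
eef_rot: [0.061, 1.56, -0.067]
contact_force: [0.0, -0.4, -0.4]
width: 68.2
```

```bash
python3 look.py blue 501.5 165.3 w9
```

```text
20.225 [ 484.1 -153.4  166.1] 68.2 [ 0.  -0.4 -0.4]
tilt 0.6 yaw -0.082
rim z 89.8 centre ((483.2394104003906, -147.5047149658203), 30.303970336914062)
dark [279. 336.] [19. 55.] [ 469.4 -295.7   30. ] z 29.8
dark [278. 281.] [56. 65.] [ 474.3 -231.2   30. ] z 29.9
dark [278. 201.] [67. 70.] [ 481.1 -150.4   30. ] z 29.9
(501.5, 165.3, np.float64(166.09944674782153)) [-0.002, 0.638, -0.017] [0.004, 0.02, 0.007]
```

Blue stands with its rim at 89.8.

Call:
drive_tool([
  [0.8,0,0.05,0,0,0,0],
  [0.8,0,0.13,0,0,0,0],
  [0.8,0,0.22,-0.01,0,0.01,0],
  [0.8,0,0.31,-0.017,0,0.01,0],
  [0.8,0,0.4,-0.017,0,0.01,0],
  [0.8,0,0.49,-0.017,0,0.01,0],
  [0.8,0,0.575,-0.017,0,0.01,0],
  [0.8,0,0.62,-0.017,0,0.01,0],
  [0.8,0,0.637,-0.017,0,0.01,0],
  [0.8,0.02,0.637,-0.017,0,0.01,0],
  [0.8,0.06,0.637,-0.017,0,0.01,0],
  [0.8,0.06,0.637,-0.017,0,0.01,0],
])

```text
time: 21.78
tcp_pos: [498.3, 163.7, 130.6]
eef_rot: [0.062, 1.574, -0.069]
contact_force: [-0.5, 0.1, 0.6]
width: 68.1
```

```bash
python3 look.py yellow 501.5 165.3 w10
```

```text
21.775 [498.3 163.7 130.6] 68.1 [-0.5  0.1  0.6]
tilt 0.35 yaw -0.083
rim z 95.8 centre ((501.246826171875, 165.42039489746094), 24.480043411254883)
(501.5, 165.3, np.float64(130.58798075554495)) [-0.0, 0.004, 0.006] [0.001, -0.009, 0.008]
```

View pics/w10.png

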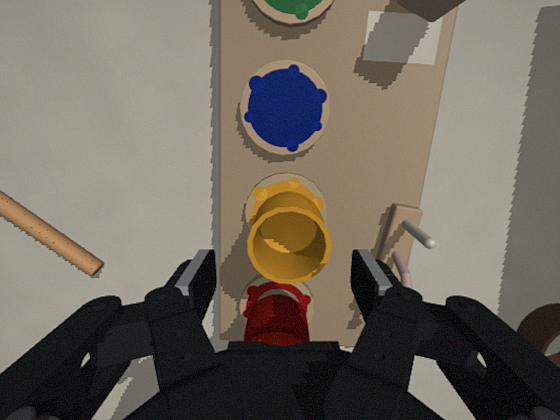

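Yellow is between the pads at (290,243). The cone pack is at (400,240), close to the right-hand finger, so I'll check the clearance.

```bash
python3 - <<'E'
from h import *
from bench import bot
import pickle
st,c=pickle.load(open("w1.pkl","rb"));P=pose(c,st);W=cloud(c,P);np.set_printoptions(suppress=True)
for n,c,st in [("w1",c,st),("w",bot.read_camera("wrist"),bot.state())]:
    W=cloud(c,pose(c,st)); 
    for lo,hi in((34,45),(45,85)):
        m=(W[...,0]>535)&(W[...,0]<640)&(W[...,1]>40)&(W[...,1]<220)&(W[...,2]>lo)&(W[...,2]<hi); p=W[m]
        if len(p): print(n,lo,len(p),[np.percentile(p[:,i],[2,50,98]).round(0) for i in range(3)])
E
```

```text
w1 34 686 [array([571., 585., 601.]), array([112., 140., 166.]), array([35., 39., 42.])]
w1 45 240 [array([579., 586., 593.]), array([117., 129., 157.]), array([46., 65., 81.])]
w 34 1554 [array([574., 586., 602.]), array([117., 144., 166.]), array([35., 41., 43.])]
w 45 691 [array([580., 588., 593.]), array([119., 152., 157.]), array([46., 65., 82.])]
```

About 20 mm of clearance. Gripping yellow.

Call:
drive_tool([
  [0.8,0.05,0.003,0.005,0,0,0],
  [0.8,0.09,0.003,0.005,0,0,0],
  [0.8,0.12,0.003,0.005,0,0,0],
  [0.8,0.129,0.003,0.005,0,0,0],
  [0.8,0.129,0.003,0.005,0,0,0],
  [0.6,0.129,0.003,0.005,0,0,0],
  [0.5,0.129,0.003,0.005,0,0,0],
  [0.45,0.129,0.003,0.005,0,0,0],
  [0.45,0.129,0.003,0.005,0,0,0],
  [0.45,0.129,0.003,0.005,0,0,0],
  [0.45,0.129,0.003,0.005,0,0,0],
])

```text
time: 23.25
tcp_pos: [503.8, 165.7, 69.5]
eef_rot: [0.064, 1.568, -0.067]
contact_force: [-1.3, 0.6, 5.8]
width: 47.2
```

Call:
drive_tool([
  [0.45,-0.01,0,0,0,0,0],
  [0.45,-0.04,0,0,0,0,0],
  [0.45,-0.08,0,0,0,0,0],
  [0.45,-0.13,0,0,0,0,0],
  [0.45,-0.18,0,0,0,0,0],
  [0.45,-0.18,0,0,0,0,0],
])

```text
time: 24.0
tcp_pos: [505.6, 166.3, 162.5]
eef_rot: [0.065, 1.562, -0.066]
contact_force: [1.0, 0.2, -0.6]
width: 46.9
```

```bash
python3 look.py yellow 474.5 -232 w11
```

```text
24.0 [505.6 166.3 162.5] 46.9 [ 1.   0.2 -0.6]
tilt 0.46 yaw -0.083
rim z 188.6 centre ((505.3404846191406, 167.91281127929688), 25.482791900634766)
(474.5, -232.0, np.float64(162.48998517839766)) [0.0, -0.799, 0.004] [0.002, 0.016, 0.001]
```

Call:
drive_tool([
  [0.45,0,-0.03,0,0,0,0],
  [0.45,0,-0.1,0,0,0,0],
  [0.45,0,-0.18,0,0,0,0],
  [0.45,0,-0.26,0,0,0,0],
  [0.45,0,-0.34,0.004,0,0,0],
  [0.45,0,-0.42,0.004,0,0,0],
  [0.45,0,-0.5,0.004,0,0,0],
  [0.45,0,-0.58,0.004,0,0,0],
  [0.45,0,-0.66,0.004,0,0,0],
  [0.45,0,-0.73,0.004,0,0,0],
  [0.45,0,-0.78,0.004,0,0,0],
  [0.45,0,-0.799,0.004,0,0,0],
  [0.45,0,-0.799,0.004,0,0,0],
  [0.45,0,-0.799,0.004,0,0,0],
])

```text
time: 25.8
tcp_pos: [472.8, -231.2, 160.7]
eef_rot: [0.064, 1.566, -0.065]
contact_force: [0.1, 0.3, -1.4]
width: 46.9
```

```bash
python3 look.py yellow 474.5 -232 w12
```

```text
25.8 [ 472.8 -231.2  160.7] 46.9 [ 0.1  0.3 -1.4]
tilt 0.2 yaw -0.083
rim z 186.9 centre ((472.65191650390625, -229.7646942138672), 25.210695266723633)
dark [285. 205.] [68. 71.] [ 474.6 -230.6   30. ] z 29.9
dark [285.   1.] [85. 91.] [487.7 -73.   30. ] z 30.1
(474.5, -232.0, np.float64(160.71416334358568)) [0.0, -0.001, 0.004] [0.003, 0.007, 0.001]
```

Call:
drive_tool([
  [0.45,0.05,-0.001,0.003,0,0,0],
  [0.45,0.1,-0.001,0.003,0,0,0],
  [0.45,0.145,-0.001,0.003,0,0,0],
  [0.45,0.175,-0.001,0.003,0,0,0],
  [0.45,0.186,-0.001,0.003,0,0,0],
  [0.45,0.186,-0.001,0.003,0,0,0],
  [0.45,0.186,-0.001,0.003,0,0,0],
])

```text
time: 26.72
tcp_pos: [475.5, -232.3, 68.9]
eef_rot: [0.063, 1.564, -0.066]
contact_force: [-0.4, -0.4, -1.4]
width: 47.1
```

Call:
drive_tool([
  [0.45,0.002,0,0,0,0,0],
  [0.45,0.004,0,0,0,0,0],
  [0.45,0.006,0,0,0,0,0],
  [0.45,0.007,0,0,0,0,0],
  [0.45,0.007,0,0,0,0,0],
])

```text
time: 27.35
tcp_pos: [475.5, -232.3, 65.3]
eef_rot: [0.063, 1.565, -0.066]
contact_force: [0.3, -1.2, -0.1]
width: 47.0
```

Call:
drive_tool([
  [0.45,0.001,0,0,0,0,0],
  [0.45,0.002,0,0,0,0,0],
  [0.45,0.003,0,0,0,0,0],
  [0.45,0.003,0,0,0,0,0],
])

```text
time: 27.85
tcp_pos: [475.4, -232.3, 63.7]
eef_rot: [0.063, 1.565, -0.066]
contact_force: [-0.5, -0.1, -0.4]
width: 46.7
```

Call:
drive_tool([
  [0.45,0.001,0,0,0,0,0],
  [0.45,0.002,0,0,0,0,0],
  [0.45,0.002,0,0,0,0,0],
])

```text
time: 28.22
tcp_pos: [475.6, -232.4, 63.5]
eef_rot: [0.063, 1.565, -0.066]
contact_force: [-2.2, 0.9, 4.9]
width: 47.2
```

Call:
drive_tool([
  [0.6,0,0,0,0,0,0],
  [0.7,0,0,0,0,0,0],
  [0.8,0,0,0,0,0,0],
  [0.8,0,0,0,0,0,0],
  [0.8,0,0,0,0,0,0],
  [0.8,-0.03,0,0,0,0,0],
  [0.8,-0.08,0,0,0,0,0],
  [0.8,-0.15,0,0,0,0,0],
  [0.8,-0.2,0,0,0,0,0],
  [0.8,-0.2,0,0,0,0,0],
])

```text
time: 29.48
tcp_pos: [477.1, -233.5, 167.2]
eef_rot: [0.06, 1.559, -0.068]
contact_force: [0.5, -0.6, -0.5]
width: 68.4
```

```bash
python3 look.py yellow 486.7 83.7 w13
```

```text
29.475 [ 477.1 -233.5  167.2] 68.4 [ 0.5 -0.6 -0.5]
tilt 0.71 yaw -0.082
rim z 89.9 centre ((475.66839599609375, -232.70565795898438), 24.546417236328125)
dark [279. 279.] [56. 65.] [ 467.8 -310.9   30. ] z 29.8
dark [278. 200.] [68. 70.] [ 474.4 -230.6   30. ] z 29.9
dark [277.  -1.] [83. 90.] [487.3 -72.7  30. ] z 30.0
(486.7, 83.7, np.float64(167.16875543193444)) [-0.003, 0.634, -0.033] [0.004, 0.023, 0.01]
```

Yellow stands with its rim at 89.9. Next is red.

Call:
drive_tool([
  [0.8,0,0.05,0,0,0,0],
  [0.8,0,0.13,-0.01,0,0,0],
  [0.8,0,0.22,-0.02,0,0.01,0],
  [0.8,0,0.31,-0.032,0,0.01,0],
  [0.8,0,0.4,-0.032,0,0.01,0],
  [0.8,0,0.49,-0.032,0,0.01,0],
  [0.8,0,0.575,-0.032,0,0.01,0],
  [0.8,0,0.62,-0.032,0,0.01,0],
  [0.8,0,0.634,-0.032,0,0.01,0],
  [0.8,0.02,0.634,-0.032,0,0.01,0],
  [0.8,0.06,0.634,-0.032,0,0.01,0],
  [0.8,0.06,0.634,-0.032,0,0.01,0],
])

```text
time: 31.02
tcp_pos: [483.9, 83.3, 131.4]
eef_rot: [0.062, 1.573, -0.069]
contact_force: [-0.2, 0.6, 0.0]
width: 68.6
```

```bash
python3 look.py red 486.7 83.7 w14
```

```text
31.025 [483.9  83.3 131.4] 68.6 [-0.2  0.6  0. ]
tilt 0.28 yaw -0.083
rim z 95.8 centre ((486.0594787597656, 83.58277893066406), 24.606855392456055)
(486.7, 83.7, np.float64(131.43593892370302)) [-0.0, 0.001, 0.006] [0.001, -0.005, 0.008]
```

View pics/w14.png

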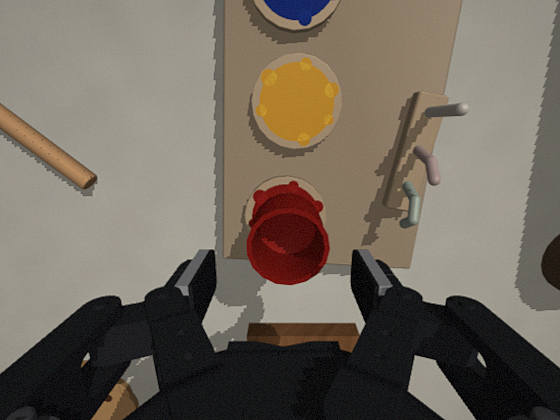

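Red is at (288,245) between the pads. The cone pack is at (415,160), standing and clear of the fingers.

Call:
drive_tool([
  [0.8,0.05,0.001,0.004,0,0,0],
  [0.8,0.09,0.001,0.004,0,0,0],
  [0.8,0.12,0.001,0.004,0,0,0],
  [0.8,0.13,0.001,0.004,0,0,0],
  [0.8,0.13,0.001,0.004,0,0,0],
  [0.6,0.13,0.001,0.004,0,0,0],
  [0.5,0.13,0.001,0.004,0,0,0],
  [0.45,0.13,0.001,0.004,0,0,0],
  [0.45,0.13,0.001,0.004,0,0,0],
  [0.45,0.13,0.001,0.004,0,0,0],
  [0.45,0.13,0.001,0.004,0,0,0],
])

```text
time: 32.45
tcp_pos: [488.0, 83.6, 68.7]
eef_rot: [0.063, 1.568, -0.068]
contact_force: [0.4, -1.1, 5.3]
width: 46.8
```

Call:
drive_tool([
  [0.45,-0.01,0,0,0,0,0],
  [0.45,-0.04,0,0,0,0,0],
  [0.45,-0.08,0,0,0,0,0],
  [0.45,-0.13,0,0,0,0,0],
  [0.45,-0.18,0,0,0,0,0],
  [0.45,-0.18,0,0,0,0,0],
])

```text
time: 33.2
tcp_pos: [489.9, 84.0, 161.6]
eef_rot: [0.063, 1.562, -0.068]
contact_force: [0.2, 0.0, -0.9]
width: 47.2
```

```bash
python3 look.py red 468 -312 w15
```

```text
33.2 [489.9  84.  161.6] 47.2 [ 0.2  0.  -0.9]
tilt 0.47 yaw -0.083
rim z 188.5 centre ((489.4655456542969, 86.04989624023438), 25.16397476196289)
(468.0, -312.0, np.float64(161.57610413664688)) [0.002, -0.793, 0.022] [0.002, 0.016, 0.006]
```

Call:
drive_tool([
  [0.45,0,-0.03,0,0,0,0],
  [0.45,0,-0.1,0,0,0,0],
  [0.45,0,-0.18,0,0,0,0],
  [0.45,0,-0.26,0.005,0,0,0],
  [0.45,0,-0.34,0.01,0,0,0],
  [0.45,0,-0.42,0.015,0,0,0],
  [0.45,0,-0.5,0.02,0,0,0],
  [0.45,0,-0.58,0.022,0,0,0],
  [0.45,0,-0.66,0.022,0,0,0],
  [0.45,0,-0.73,0.022,0,0,0],
  [0.45,0,-0.775,0.022,0,0,0],
  [0.45,0,-0.793,0.022,0,0,0],
  [0.45,0,-0.793,0.022,0,0,0],
  [0.45,0,-0.793,0.022,0,0,0],
])

```text
time: 35.0
tcp_pos: [466.5, -310.9, 160.8]
eef_rot: [0.063, 1.566, -0.066]
contact_force: [0.5, 1.6, -0.8]
width: 46.4
```

```bash
python3 look.py red 468 -312 w16
```

```text
35.0 [ 466.5 -310.9  160.8] 46.4 [ 0.5  1.6 -0.8]
tilt 0.25 yaw -0.082
rim z 187.8 centre ((466.4572448730469, -309.3632507324219), 25.3472957611084)
dark [285. 205.] [68. 71.] [ 468.1 -310.4   30. ] z 29.9
dark [285.  -0.] [85. 93.] [ 481.  -152.3   30. ] z 30.0
(468.0, -312.0, np.float64(160.81642891215733)) [0.0, -0.002, 0.003] [0.004, 0.007, 0.004]
```

Call:
drive_tool([
  [0.45,0.05,-0.001,0.003,0,0,0],
  [0.45,0.1,-0.001,0.003,0,0,0],
  [0.45,0.145,-0.001,0.003,0,0,0],
  [0.45,0.175,-0.001,0.003,0,0,0],
  [0.45,0.186,-0.001,0.003,0,0,0],
  [0.45,0.186,-0.001,0.003,0,0,0],
  [0.45,0.186,-0.001,0.003,0,0,0],
])

```text
time: 35.92
tcp_pos: [469.1, -312.3, 69.0]
eef_rot: [0.061, 1.564, -0.067]
contact_force: [-0.1, 0.2, 0.0]
width: 46.8
```

Call:
drive_tool([
  [0.45,0.002,0,0,0,0,0],
  [0.45,0.004,0,0,0,0,0],
  [0.45,0.006,0,0,0,0,0],
  [0.45,0.007,0,0,0,0,0],
  [0.45,0.007,0,0,0,0,0],
])

```text
time: 36.55
tcp_pos: [469.1, -312.3, 65.4]
eef_rot: [0.061, 1.565, -0.067]
contact_force: [0.5, 0.0, -1.6]
width: 46.6
```

Call:
drive_tool([
  [0.45,0.001,0,0,0,0,0],
  [0.45,0.002,0,0,0,0,0],
  [0.45,0.003,0,0,0,0,0],
  [0.45,0.004,0,0,0,0,0],
  [0.45,0.004,0,0,0,0,0],
])

```text
time: 37.17
tcp_pos: [469.0, -312.3, 63.3]
eef_rot: [0.061, 1.565, -0.067]
contact_force: [0.1, 0.4, -1.3]
width: 46.5
```

Call:
drive_tool([
  [0.45,0.001,0,0,0,0,0],
  [0.45,0.002,0,0,0,0,0],
  [0.45,0.002,0,0,0,0,0],
])

```text
time: 37.55
tcp_pos: [469.1, -312.4, 62.8]
eef_rot: [0.061, 1.565, -0.067]
contact_force: [-1.2, 1.0, 2.3]
width: 46.9
```

Call:
drive_tool([
  [0.6,0,0,0,0,0,0],
  [0.7,0,0,0,0,0,0],
  [0.8,0,0,0,0,0,0],
  [0.8,0,0,0,0,0,0],
  [0.8,0,0,0,0,0,0],
  [0.8,-0.03,0,0,0,0,0],
  [0.8,-0.08,0,0,0,0,0],
  [0.8,-0.15,0,0,0,0,0],
  [0.8,-0.25,0,0,0,0,0],
  [0.8,-0.35,0,0,0,0,0],
  [0.8,-0.4,0,-0.1,0,0,0],
  [0.8,-0.4,0,-0.2,0,0,0],
  [0.8,-0.4,0,-0.2,0,0,0],
  [0.8,-0.4,0,-0.2,0,0,0],
])

```text
time: 39.3
tcp_pos: [368.9, -303.7, 263.2]
eef_rot: [0.061, 1.563, -0.069]
contact_force: [-0.1, 0.0, 0.6]
width: 68.4
```

```bash
python3 - <<'E'
from h import *
from bench import bot
st=bot.state(); print(st["time"],st["tcp_pos"],st["contact_force"])
c0=None
for n in("wrist","top","scene"):
    c=bot.read_camera(n); cv2.imwrite(f"pics/end_{n}.png",c["frame"]); W=cloud(c,pose(c,st))
    for k in ("green","blue","yellow","red"):
        m=colour(c,k)&(W[...,2]>75)&(W[...,2]<97)&(W[...,0]>430)&(W[...,0]<530)&(W[...,1]<-30)&(W[...,1]>-360); p=W[m]
        if len(p)>20: (x,y),r=cv2.minEnclosingCircle(p[:,:2].astype(np.float32)); print(n,k,len(p),round(x),round(y),round(r,1),np.percentile(p[:,2],95).round(1))
    m=(W[...,0]>535)&(W[...,0]<640)&(W[...,1]>40)&(W[...,1]<220)&(W[...,2]>34)&(W[...,2]<85); p=W[m]
    if len(p): print(n,"cones",p.shape[0],np.median(p,0).round(1))
import pickle
for n in("top","scene"):
    c=pickle.load(open(n+"0.pkl","rb"));W=cloud(c,pose(c)); m=(W[...,0]>535)&(W[...,0]<640)&(W[...,1]>40)&(W[...,1]<220)&(W[...,2]>34)&(W[...,2]<85); print(n,"before",m.sum(),np.median(W[m],0).round(1))
cv2.imwrite("pics/end2.png",np.vstack([cv2.imread("pics/end_top.png")[140:270,110:450],cv2.imread("pics/end_scene.png")[140:290,100:440]]))
E
```

```text
39.3 [ 368.92201242 -303.68887256  263.24122193] [-0.13880101  0.00753754  0.56339636]
wrist blue 1068 482 -153 24.2 90.6
wrist yellow 1038 476 -232 24.8 90.5
wrist red 879 469 -312 24.5 90.4
top green 29 486 -72 23.3 93.8
top blue 112 479 -152 24.3 94.0
top yellow 151 473 -231 24.4 92.1
top red 166 467 -311 24.1 91.9
top cones 347 [577.7 122.2  40.7]
scene green 274 490 -75 24.4 91.4
scene blue 287 485 -156 25.0 91.8
scene yellow 308 477 -234 25.3 91.7
scene red 321 471 -315 25.6 91.6
scene cones 574 [585.7 119.1  40.7]
top before 335 [578.7 124.1  40.8]
scene before 580 [586.2 118.5  40.6]
```

View pics/end2.png

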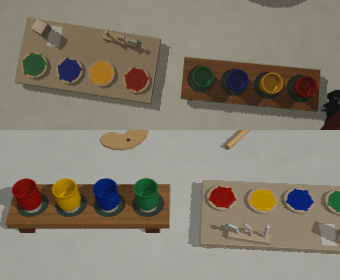

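The final pictures show green, blue, yellow and red from left to right in the rack, all upright in their recesses. The cone pack has not moved, and the gripper is clear of everything.

```bash
python3 -c "
from bench import bot
print(bot.finish_job())"
```

```text
the job is handed in; nothing more can be done
None
```

All four cups are in the rack in their shelf order, left to right: green, blue, yellow, red. I handed the job in at about 39 s of the 102 s allowed.

I lowered each cup slowly until it touched the recess floor (2–5 N), then released it and backed off straight up.

- **Cup positions:** after each of the first three releases, the wrist camera put the rim at about 90 mm, which matches a 60 mm cup on a 30 mm floor. The final views show all four upright in their recesses. Cup centres were within about 2 mm of the recess centres, against 14 mm of play.
- **Cone pack:** it looks unmoved. Its measured position changed by no more than 2 mm before to after, which is within measurement noise.
- **Disagreements:** the top and scene cameras differ by 3–4 mm in position, with the wrist camera between them. The close-up blue cup centre was biased by bluish gripper pixels, so for blue I used the earlier wider wrist view instead.

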